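Unstack the colour-coded tube racks into their holders

TASK

The colour-coded tube racks have been left in two stacks on the bench. Take the stacks apart from the top, lifting one rack at a time, and stand each rack upright on the holder of its own colour, centred and lined up between the two end lips. Set the racks down, do not drop or throw them.

Things in the scene. Friction and masses are not known exactly. Their poses are not given: they have to be found in the camera images.
- rack_red_mid (a point): red plastic microtube rack: a solid red block 128 mm long (its x), 56 mm wide (its y), 40 mm high (z up), flat top with rows of dark wells, 100 to 200 g, loose; the point is its centre, 20 mm above its underside. At the start it is part of one of two loose, crooked stacks, racks twisted on one another by up to 0.6 rad (long red and blue at the bottom, green and yellow upon them either way round, short purple on the green); gripped across its 56 mm width from above.
- rack_blue_mid (a point): blue plastic microtube rack: a solid blue block 128 mm long (its x), 56 mm wide (its y), 40 mm high (z up), flat top with rows of dark wells, 100 to 200 g, loose; the point is its centre, 20 mm above its underside. At the start it is part of one of two loose, crooked stacks, racks twisted on one another by up to 0.6 rad (long red and blue at the bottom, green and yellow upon them either way round, short purple on the green); gripped across its 56 mm width from above.
- rack_green_mid (a point): green plastic microtube rack: a solid green block 98 mm long (its x), 56 mm wide (its y), 40 mm high (z up), flat top with rows of dark wells, 100 to 200 g, loose; the point is its centre, 20 mm above its underside. At the start it is part of one of two loose, crooked stacks, racks twisted on one another by up to 0.6 rad (long red and blue at the bottom, green and yellow upon them either way round, short purple on the green); gripped across its 56 mm width from above.
- rack_yellow_mid (a point): yellow plastic microtube rack: a solid yellow block 98 mm long (its x), 56 mm wide (its y), 40 mm high (z up), flat top with rows of dark wells, 100 to 200 g, loose; the point is its centre, 20 mm above its underside. At the start it is part of one of two loose, crooked stacks, racks twisted on one another by up to 0.6 rad (long red and blue at the bottom, green and yellow upon them either way round, short purple on the green); gripped across its 56 mm width from above.
- rack_purple_mid (a point): purple plastic microtube rack: a solid purple block 68 mm long (its x), 56 mm wide (its y), 40 mm high (z up), flat top with rows of dark wells, 100 to 200 g, loose; the point is its centre, 20 mm above its underside. At the start it is part of one of two loose, crooked stacks, racks twisted on one another by up to 0.6 rad (long red and blue at the bottom, green and yellow upon them either way round, short purple on the green); gripped across its 56 mm width from above.
- dock_red_top (a point): holder for the red rack, fixed to the bench: a grey plate 164 x 84 mm, 8 mm thick, with a red inlay and at each x end a red lip 6 mm thick that stands 6 mm above the plate; 152 mm between the lips (12 mm play at each end of the rack), no lips along the sides. The point is the centre of the plate's upper face, on which the rack stands, 8 mm above the bench; x runs from lip to lip along the rack's long direction, z is up.
- dock_blue_top (a point): holder for the blue rack, fixed to the bench: a grey plate 164 x 84 mm, 8 mm thick, with a blue inlay and at each x end a blue lip 6 mm thick that stands 6 mm above the plate; 152 mm between the lips (12 mm play at each end of the rack), no lips along the sides. The point is the centre of the plate's upper face, on which the rack stands, 8 mm above the bench; x runs from lip to lip along the rack's long direction, z is up.
- dock_green_top (a point): holder for the green rack, fixed to the bench: a grey plate 134 x 84 mm, 8 mm thick, with a green inlay and at each x end a green lip 6 mm thick that stands 6 mm above the plate; 122 mm between the lips (12 mm play at each end of the rack), no lips along the sides. The point is the centre of the plate's upper face, on which the rack stands, 8 mm above the bench; x runs from lip to lip along the rack's long direction, z is up.
- dock_yellow_top (a point): holder for the yellow rack, fixed to the bench: a grey plate 134 x 84 mm, 8 mm thick, with a yellow inlay and at each x end a yellow lip 6 mm thick that stands 6 mm above the plate; 122 mm between the lips (12 mm play at each end of the rack), no lips along the sides. The point is the centre of the plate's upper face, on which the rack stands, 8 mm above the bench; x runs from lip to lip along the rack's long direction, z is up.
- dock_purple_top (a point): holder for the purple rack, fixed to the bench: a grey plate 104 x 84 mm, 8 mm thick, with a purple inlay and at each x end a purple lip 6 mm thick that stands 6 mm above the plate; 92 mm between the lips (12 mm play at each end of the rack), no lips along the sides. The point is the centre of the plate's upper face, on which the rack stands, 8 mm above the bench; x runs from lip to lip along the rack's long direction, z is up.
Not all that is in view belongs to the job. What is shaped like the part that bears rack_green_mid but turquoise is not meant.

How it is judged:
By the outcome, as a careful person would: the job done as asked, in the order asked, and still so for the second after the job is handed in, with the robot touching nothing.
It also fails if it takes over 141 s, if anything falls off the work surface, if the arm or the gripper's body presses on something with over 40 N, if the wrist force passes 120 N, or if a joint passes its speed limit or range.

ROBOT

A 6-joint arm with a two-finger parallel gripper is mounted at the origin on the work surface. World frame = base frame: x ahead of the robot, y to its left, z up, the work surface at z = 0. Lengths are in m, angles in rad, forces in N, time in s.
With the tool pointing down it reaches from about 0.325 to 0.85 m from the base axis. Payload 4.4 kg.
Tool frame: the origin (TCP) lies at the very end of the fingers, on their centre line; the grasp point (between the pads) lies 19 mm behind it (grip_depth is the distance from the TCP to the grasp point, in m); z points along the fingers, y is the direction in which the jaws open and shut (so a half turn about z gives the same grasp; the last joint's range is limited). The gripper opens to 94 mm and grips with 3 to 60 N. Pads are 16 mm wide; open, the fingers measure 119 mm over their backs; the gripper's body (75 mm by 177 mm) begins 78 mm behind the grasp point.
Start: joints at [-0.15, 0.207, 1.542, -0, 1.393, -0.15], TCP at [0.575, -0, 0.205] pointing down, gripper open.
Joint ranges: [-2.73, 2.73], [-0.86, 2.22], [0.23, 2.46], [-1.11, 4.25], [0.08, 2.63], [-2.82, 2.82]. Speed limits (rad/s): [2.79, 2.79, 3.14, 3.14, 3.14, 3.14].

INTERFACE

Orientations are given as a 3x3 rotation matrix whose columns are the frame's x, y, z axes.
In Python, from workcell import * gives the robot as it stands.
- The arm moves only by the tool send_rows, never from a script. Its argument "series" is a list of rows, each a list of 3 entries, a list of its own where there are three numbers: the shift along the tool's x, y, z in m, then the turn about the tool's z in rad, then the opening, from 0 (shut) to 1 (fully open). In form: [[[dx, dy, dz], yaw, gripper], ...]. A call has 1 to 20 rows; each row is the pose to reach, as a shift and turn from the pose commanded when the call began, along the tool's axes at that moment; what a row does not reach only later rows make up. A row lasts 1/10 s, in which the tool goes at most 50 mm and 8.59 degrees, less where a joint would pass 70% of its speed; a pose out of reach is approached as far as the arm can. A call with a gripper value outside its range is refused whole. The fingers move at their own pace and stop on an object; "force" is the grip in N (left out, the last holds). Time passes only in rows, so rows that repeat a pose let the fingers close. It gives the time, the measured TCP pose, the force and the opening at its end, in the units of the state.
- state(): the state, without advancing time (a new reading comes with each control period).
- grab_frame(name): name is "scene" or "side" or "wrist"; returns the picture (420x560x3 uint8, red, green, blue); there is no depth.
- camera_info(name): a dict with "fx", "fy", "cx", "cy" (pixels), "pose" (4x4, takes a point from camera to world coordinates); the wrist camera has in their place "tool_from_camera" (4x4, takes a point from camera to tool coordinates, whose origin is the TCP and whose axes are the flange's). Camera axes: x right, y up, looking along -z (the intrinsics and any distortion apply to the point x, -y, -z); pixel columns grow to the right and rows downward; lengths in m; the calibration is good to about 2 mm. A picture is of the moment at which its call begins: read the wrist's pose just before it. camera_info takes no time and is no camera call.
- finish_job(): hands the job in, once; it reports no verdict.
The state is a dict: "time_s": time; "q": joint angles; "dq": joint speeds; "tau": joint torques, N m; "tool_pos": TCP position; "ee_rot": TCP orientation; "ft_force": force on the tool from outside, world axes, zero at the start; "ft_torque": the same for the moment, N m; "grip_width": finger opening in m.
Only numpy, scipy, OpenCV 4.12 (cv2) and the standard library are available. Lean on these libraries where they do the work, as an engineer would, in place of code of your own. Each camera call takes 0.05 s, during which the arm holds its last target. There are 200 camera calls.

## Working session

There is one attempt and no reset: what is moved stays moved. The work goes in short steps, Python scripts to look and compute and a tool call to move; the robot and the scene stay as the last step left them, time stands still between calls to the robot, and variables do not carry over. Pictures are saved under pics/ and viewed, about 12 in all and at most 16, crops included, and the job is handed in when it is done.

Besides the shell and the picture viewer there is one more tool, called after "Call:" as a command line: name --argument value ..., lists and objects as JSON in quotes. send_rows: Moves the arm, as the interface text tells. Its arguments: {"type":"object","properties":{"series":{"type":"array","items":{"type":"array"}},"force":{"type":"number"}},"required":["series"]}

```bash
ls; mkdir -p pics; python3 - <<'E'
from workcell import *
import cv2
s=state();print(s)
for n in("scene","side","wrist"):
    f=grab_frame(n);cv2.imwrite(f"pics/{n}0.png",f[:,:,::-1]);print(n,camera_info(n))
a=cv2.imread("pics/scene0.png");b=cv2.imread("pics/side0.png")
E
```

```text
pics
{'time_s': 0.0, 'q': array([-1.50500065e-01,  2.07381927e-01,  1.54291742e+00, -4.47764016e-05,
        1.39348870e+00, -1.50528471e-01]), 'dq': array([ 0.00064881, -0.00016446,  0.00147792, -0.0012626 ,  0.00017887,
       -0.00023538]), 'tau': array([-8.39226868e-05, -3.70882022e+01, -2.81415099e+01,  6.96549774e-02,
        3.60915181e-02, -1.71865345e-04]), 'tool_pos': array([5.74210159e-01, 9.31858650e-05, 2.04329752e-01]), 'ee_rot': array([[-3.60411207e-05,  9.99997629e-01, -2.17718441e-03],
       [ 9.99999959e-01,  3.66629765e-05,  2.85584622e-04],
       [ 2.85663767e-04, -2.17717403e-03, -9.99997589e-01]]), 'ft_force': array([-0.8829632 , -0.02511456,  0.58069432]), 'ft_torque': array([ 0.05457898, -0.03694199,  0.00068185]), 'grip_width': 0.09416707364398053}
scene {'fx': 446.9899182924404, 'fy': 446.9899182924404, 'cx': 280.1946517476066, 'cy': 213.58885324308932, 'pose': array([[ 0.41525433, -0.69156871,  0.59101316,  1.17619431],
       [ 0.90960796,  0.32515411, -0.25862747, -0.33194462],
       [-0.01331169,  0.64498645,  0.76407806,  1.01977496],
       [ 0.    
[... 178 characters left out ...]
7,  0.3364601 , -0.55593983, -0.27417658],
       [-0.64969645, -0.41058392,  0.63977759,  0.79535857],
       [-0.01300032,  0.84747593,  0.53067461,  0.7755223 ],
       [ 0.        ,  0.        ,  0.        ,  1.        ]])}
wrist {'fx': 340.42967086258534, 'fy': 340.42967086258534, 'cx': 283.00520006731807, 'cy': 214.04150749357032, 'tool_from_camera': array([[ 6.27650991e-04,  9.64759303e-01,  2.63133222e-01,
         7.65731918e-02],
       [ 9.99999744e-01, -5.15311599e-04, -4.95943349e-04,
         3.75190200e-04],
       [-3.42870359e-04,  2.63133466e-01, -9.64759380e-01,
        -1.80251131e-01],
       [ 0.00000000e+00,  0.00000000e+00,  0.00000000e+00,
         1.00000000e+00]])}
```

View pics/scene0.png

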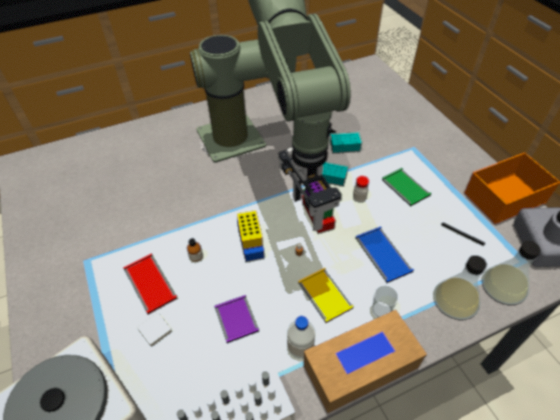

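View pics/side0.png

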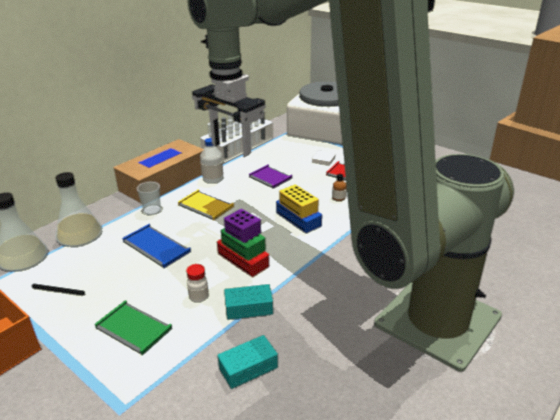

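The scene view shows a stack of purple on green on red near (318,200), and yellow on blue at (250,235). The holders are red (150,283), purple (236,318), yellow (326,295), blue (384,253) and green (406,186). The two turquoise blocks at (345,142) and (335,174) are decoys, so I'll leave them alone.

```bash
python3 - <<'E'
import cv2,numpy as np
a=cv2.imread("pics/scene0.png")[140:350,110:450];w=cv2.imread("pics/wrist0.png")
cv2.imwrite("pics/c1.png",cv2.resize(a,(800,494),interpolation=cv2.INTER_CUBIC))
E
```

```text
(no output)
```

View pics/c1.png

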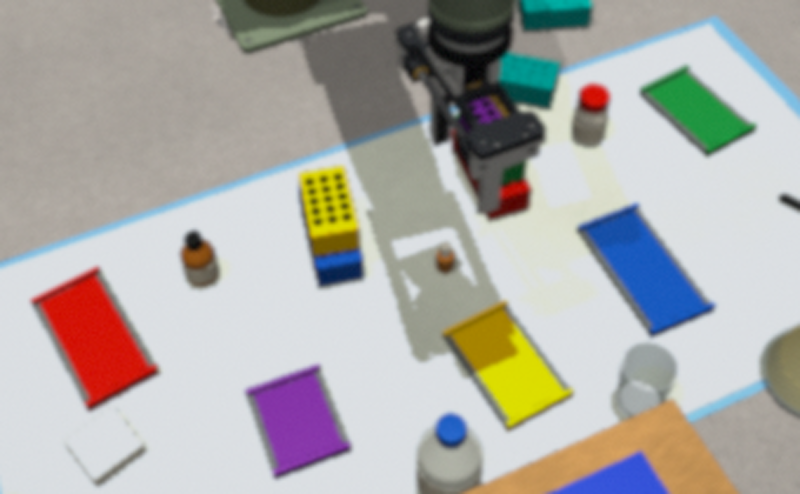

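View pics/wrist0.png

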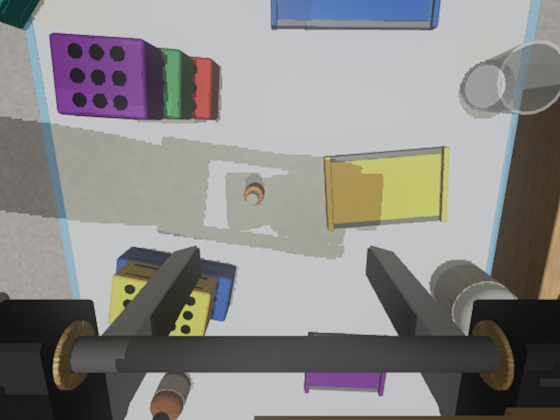

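```bash
cat > h.py <<'E'
import numpy as np,cv2
from scipy.optimize import minimize
from workcell import *
HUE=dict(red=(0,6),yellow=(24,34),green=(55,75),blue=(100,116),purple=(135,156))
L=dict(red=.128,blue=.128,green=.098,yellow=.098,purple=.068)
def look(n,save=None):
    s=state();c=camera_info(n);f=grab_frame(n)
    if n=="wrist":
        T=np.eye(4);T[:3,:3]=s['ee_rot'];T[:3,3]=s['tool_pos'];P=T@c['tool_from_camera']
    else:P=c['pose']
    if save:cv2.imwrite(save,f[:,:,::-1])
    return f,c,P
def proj(c,P,X):
    X=np.atleast_2d(X);p=(X-P[:3,3])@P[:3,:3]
    return np.c_[c['cx']+c['fx']*p[:,0]/-p[:,2],c['cy']-c['fy']*p[:,1]/-p[:,2]]
def back(c,P,uv,z):
    uv=np.atleast_2d(uv).astype(float)
    d=np.c_[(uv[:,0]-c['cx'])/c['fx'],-(uv[:,1]-c['cy'])/c['fy'],-np.ones(len(uv))]@P[:3,:3].T
    return P[:3,3]+d*((z-P[2,3])/d[:,2])[:,None]
def mask(f,col,minS=110,minV=40):
    h=cv2.cvtColor(f,cv2.COLOR_RGB2HSV);lo,hi=HUE[col]
    m=cv2.inRange(h,(lo,minS,minV),(hi,255,255))
    if col=="red":m|=cv2.inRange(h,(174,minS,minV),(179,255,255))
    return m
def blobs(m,amin=300):
    n,l,st,ce=cv2.connectedComponentsWithStats(m)
    return [(l==i).astype(np.uint8)*255 for i in range(1,n) if st[i,4]>=amin]
def wrap(a):return (a+np.pi/2)%np.pi-np.pi/2
def rect(c,P,m,z):
    """min-area rectangle of a mask's pixels laid on plane z: centre, sides, yaw of long side"""
    y,x=np.nonzero(m);W=back(c,P,np.c_[x,y],z)[:,:2].astype(np.float32)*1000
    (cx,cy),(w,h),a=cv2.minAreaRect(W)
    if w<h:w,h,a=h,w,a+90
    return np.array([cx,cy,w,h]).round(1),round(float(wrap(np.radians(a))),3)
def corners(x,y,yaw,l,w,z0,z1):
    R=np.array([[np.cos(yaw),-np.sin(yaw)],[np.sin(yaw),np.cos(yaw)]])
    q=np.array([[i,j] for i in(-l/2,l/2) for j in(-w/2,w/2)])@R.T+[x,y]
    return np.r_[np.c_[q,[z0]*4],np.c_[q,[z1]*4]]
def fitbox(c,P,m,l,w,z0,z1,x0):
    """fit the box silhouette to the mask; returns x,y,yaw, IoU"""
    m=cv2.morphologyEx(m,cv2.MORPH_CLOSE,np.ones((15,15)))>0
    S=4
    def cost(p):
        h=cv2.convexHull(proj(c,P,corners(p[0],p[1],p[2],l,w,z0,z1)).astype(np.float32))
        k=np.zeros(m.shape,np.uint8);
        k4=np.zeros((m.shape[0]*2,m.shape[1]*2),np.uint8)
        cv2.fillConvexPoly(k4,np.round((h*2+.5)*16).astype(np.int32),255,shift=4)
        k=cv2.resize(k4,(m.shape[1],m.shape[0]),interpolation=cv2.INTER_AREA)/255.
        return 1-np.minimum(k,m).sum()/np.maximum(k,m).sum()
    best=None
    for st in ((.02,.02,.3),(.006,.006,-.1)):
        p0=x0 if best is None else best.x
        sim=np.array([p0]+[np.array(p0)+np.eye(3)[i]*st[i] for i in range(3)])
        best=minimize(cost,p0,method="Nelder-Mead",options=dict(initial_simplex=sim,xatol=1e-4,fatol=1e-5))
    return best.x.round(4),round(1-best.fun,3)
E
python3 - <<'E'
from h import *
for n in("scene","side","wrist"):
    c=camera_info(n);f=cv2.imread(f"pics/{n}0.png")[:,:,::-1];
    if n=="wrist":
        s=state();T=np.eye(4);T[:3,:3]=s['ee_rot'];T[:3,3]=s['tool_pos'];P=T@c['tool_from_camera']
    else:P=c['pose']
    for col in HUE:
        for b in blobs(mask(f,col),150):
            y,x=np.nonzero(b);print(n,col,int(x.mean()),int(y.mean()),*rect(c,P,b,.008))
print(state()['time_s'])
E
```

```text
scene red 327 223 [487.6 117.7  67.4  37.4] -0.783
scene red 149 283 [ 461.4 -400.   165.9   79.1] 0.165
scene yellow 249 227 [404.3 -92.9 124.1  59.8] -0.215
scene yellow 326 295 [688.8   2.6 131.3  79.9] 0.086
scene green 406 186 [457.  411.3 132.3  77.1] 0.131
scene blue 468 205 [560.1 533.7 469.8   9.2] -0.005
scene blue 383 254 [642.6 208.2 164.6  81.6] -0.005
scene blue 253 252 [ 492.5 -114.2   53.7   39.4] 1.355
scene blue 94 298 [ 449.3 -539.9  256.9   10.4] -0.0
scene blue 364 352 [863.8  13.8 122.   48.1] 1.563
scene purple 236 318 [ 654.1 -229.4  103.8   77. ] -0.048
side red 337 169 [ 516.1 -397.    76.5   60.5] -1.379
side red 244 259 [455.1  95.7 161.4  84.3] -0.077
side red 195 271 [490.5 215.3  54.2  41.3] -0.848
side yellow 298 194 [ 520.1 -197.9  105.1   59.1] -0.221
side yellow 197 200 [702.   -1.4 115.5  77.8] 0.081
side green 244 244 [492.5  55.  138.6  87.4] -0.109
side green 133 326 [458.3 409.2 139.2  82.7] 0.123
side blue 159 157 [1009.1  -97.4  121.8   42.9] -1.567
side blue 300 218 [ 462.2 -126.   164.    86.6] -0.204
side blue 156 244 [644.1 206.5 171.9  84.5] -0.006
side purple 270 175 [ 655.9 -231.9  109.    76.6] -0.089
side purple 242 224 [538.4   9.2 120.4  96. ] -0.076
wrist red 202 87 [489.9 109.7  59.8  20.3] 1.537
wrist yellow 407 194 [7.062e+02 2.000e-01 8.600e+01 6.050e+01] 0.088
wrist yellow 121 294 [ 381.2 -139.1   65.2   38.9] 1.352
wrist yellow 192 316 [ 463.5 -160.2   73.    37.4] 1.072
wrist blue 355 9 [644.8 182.9 148.6  16.7] 0.0
wrist blue 221 298 [ 498.7 -134.5   59.2   16.9] 1.36
wrist purple 99 75 [384.6 120.5  94.8  78. ] -0.062
wrist purple 342 379 [ 652.  -257.6   96.4   30.2] 0.002
0.15
```

```bash
python3 - <<'E'
from h import *
D={}
for n in("scene","side","wrist"):
    c=camera_info(n);f=cv2.imread(f"pics/{n}0.png")[:,:,::-1];
    if n=="wrist":
        s=state();T=np.eye(4);T[:3,:3]=s['ee_rot'];T[:3,3]=s['tool_pos'];P=T@c['tool_from_camera']
    else:P=c['pose']
    D[n]=(f,c,P)
def b(n,col,u,v):
    return min(blobs(mask(D[n][0],col),150),key=lambda m:abs(np.nonzero(m)[1].mean()-u)+abs(np.nonzero(m)[0].mean()-v))
for n,u,v in(("wrist",99,75),("side",242,224)):
    f,c,P=D[n];print("purple",n,fitbox(c,P,b(n,"purple",u,v),.068,.056,.08,.12,[.42,.12,0]))
for n,u,v in(("scene",249,227),("side",298,194)):
    f,c,P=D[n];print("yellow",n,fitbox(c,P,b(n,"yellow",u,v),.098,.056,.04,.08,[.43,-.14,-.2]))
# bottle: cap top in scene (301,322) and side (209,142); base side
for n,px in(("scene",[[301,322],[385,290],[362,182],[194,240]]),("side",[[209,143],[149,184],[195,268],[340,180]])):
    f,c,P=D[n]
    for z in(.03,.07,.1,.13,.16):print(n,z,(back(c,P,px,z)[:,:2]*1000).round().tolist())
E
```

```text
purple wrist (array([ 0.4418,  0.1071, -0.0567]), np.float64(0.802))
purple side (array([ 0.4425,  0.1042, -0.3308]), np.float64(0.843))
yellow scene (array([ 0.4403, -0.1046, -0.2512]), np.float64(0.838))
yellow side (array([ 0.4759, -0.141 , -0.5151]), np.float64(0.454))
scene 0.03 [[742.0, -93.0], [753.0, 138.0], [402.0, 283.0], [396.0, -253.0]]
scene 0.07 [[760.0, -103.0], [770.0, 119.0], [433.0, 258.0], [428.0, -256.0]]
scene 0.1 [[773.0, -110.0], [783.0, 104.0], [457.0, 240.0], [451.0, -258.0]]
scene 0.13 [[786.0, -117.0], [795.0, 90.0], [480.0, 221.0], [475.0, -261.0]]
scene 0.16 [[799.0, -125.0], [808.0, 76.0], [504.0, 202.0], [499.0, -263.0]]
side 0.03 [[928.0, -239.0], [863.0, 54.0], [477.0, 224.0], [456.0, -308.0]]
side 0.07 [[864.0, -183.0], [802.0, 94.0], [437.0, 254.0], [417.0, -248.0]]
side 0.1 [[815.0, -142.0], [756.0, 124.0], [406.0, 277.0], [387.0, -204.0]]
side 0.13 [[767.0, -100.0], [710.0, 153.0], [376.0, 300.0], [358.0, -160.0]]
side 0.16 [[718.0, -59.0], [664.0, 183.0], [346.0, 323.0], [329.0, -115.0]]
```

Call:
send_rows --series '[[[0.012,-0.044,-0.015],0,1],[[0.024,-0.088,-0.03],0,1],[[0.036,-0.132,-0.045],0,1],[[0.036,-0.132,-0.045],0,1],[[0.036,-0.132,-0.045],0,1]]'

```text
time_s: 0.65
tool_pos: [0.443, 0.0361, 0.251]
ee_rot: [[-0.001, 1.0, 0.002], [1.0, 0.001, -0.0], [-0.0, 0.002, -1.0]]
ft_force: [-0.1, -0.6, 0.3]
grip_width: 0.0942
```

```bash
cat >> h.py <<'E'
def fit(col,z0,x0,n="wrist",save=None,dock=False,minS=110,minV=25):
    f,c,P=look(n)
    l,w,h=L[col],.056,.04
    uv=proj(c,P,[x0[0],x0[1],z0+h/2])[0]
    bs=blobs(mask(f,col,minS,minV),150)
    m=min(bs,key=lambda b:np.hypot(np.nonzero(b)[1].mean()-uv[0],np.nonzero(b)[0].mean()-uv[1]))
    p,q=fitbox(c,P,m,l,w,z0,z0+h,x0)
    if save:
        g=f[:,:,::-1].copy();cs,_=cv2.findContours(m,0,2);cv2.drawContours(g,cs,-1,(255,255,0),1)
        for pt in proj(c,P,corners(*p,l,w,z0,z0+h)):cv2.circle(g,tuple(int(v) for v in pt),3,(0,0,0),-1)
        cv2.imwrite(save,g)
    return p,q
def tooldelta(xy,yaw,z=None):
    """shift in tool axes & turn taking TCP to world xy(,z) with jaws across a rack of given yaw"""
    s=state();R=s['ee_rot'];p=s['tool_pos'];z=p[2] if z is None else z
    d=R.T@(np.array([xy[0],xy[1],z])-p)
    # tool y must be perpendicular to rack x => tool x along rack x
    a=np.arctan2(R[1,0],R[0,0]);t=-wrap(yaw-a)   # tool z is down: turn sign flips
    return d.round(4),round(float(t),4),[round(float(t-np.pi*np.sign(t)),3)],'q6',s['q'][5].round(3)
E
python3 - <<'E'
from h import *
print(state()['tool_pos'],fit("purple",.08,[.442,.107,-.06],save="pics/p1.png"))
E
```

```text
[0.44301551 0.03613339 0.25104342] (array([ 0.442,  0.107, -0.06 ]), np.float64(0.0))
```

View pics/p1.png

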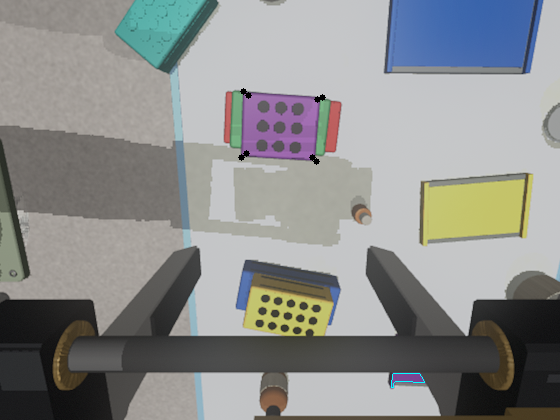

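The initial purple guess already fits the view (black corner marks at (245,92) to (316,160)). Only the colour mask is too strict, so I'll loosen it.

```bash
python3 - <<'E'
from h import *
f,c,P=look("wrist");h=cv2.cvtColor(f,cv2.COLOR_RGB2HSV)
for n,u,v in(("p",273,94),("p",304,118),("g",237,120),("r",333,125),("y",290,310),("b",330,285),("floor",400,120)):print(n,f[v,u],h[v,u])
import h as H
H.HUE["purple"]=(130,160)
for s in(60,80):print(fit("purple",.08,[.442,.107,-.06],minS=s,save="pics/p2.png"))
print(tooldelta([.442,.107],-.06,.17))
E
```

```text
p [110  76 126] [140 101 126]
p [151 105 166] [143  94 166]
g [115 167 126] [ 66  79 167]
r [188  95  94] [  0 128 188]
y [195 196 107] [ 30 116 196]
b [69 75 90] [111  59  90]
floor [197 198 201] [113   5 201]
(array([ 0.4407,  0.1074, -0.0669]), np.float64(0.945))
(array([ 0.4406,  0.1078, -0.0323]), np.float64(0.938))
(array([ 0.0714, -0.0016,  0.0797]), -1.5113, [1.63], 'q6', np.float64(-0.114))
```

Call:
send_rows --series '[[[0.018,-0.001,0.015],0.14,1],[[0.036,-0.002,0.03],0.28,1],[[0.054,-0.002,0.045],0.42,1],[[0.071,-0.002,0.05],0.56,1],[[0.071,-0.002,0.05],0.7,1],[[0.071,-0.002,0.05],0.84,1],[[0.071,-0.002,0.05],0.98,1],[[0.071,-0.002,0.05],1.12,1],[[0.071,-0.002,0.05],1.26,1],[[0.071,-0.002,0.05],1.4,1],[[0.071,-0.002,0.05],1.54,1],[[0.071,-0.002,0.05],1.625,1],[[0.071,-0.002,0.05],1.625,1],[[0.071,-0.002,0.05],1.625,1]]'

```text
time_s: 2.25
tool_pos: [0.4413, 0.1068, 0.1998]
ee_rot: [[0.999, -0.053, -0.001], [-0.053, -0.999, -0.0], [-0.001, 0.0, -1.0]]
ft_force: [-0.2, -0.5, 0.2]
grip_width: 0.094
```

```bash
python3 - <<'E'
from h import *
s=state();print(s['tool_pos'],s['ee_rot'].round(3).tolist(),s['q'].round(2),tooldelta([.4407,.1075],-.055,.09)[:2]);look("wrist","pics/w3.png")
E
```

```text
[0.44131519 0.10678912 0.19978628] [[0.999, -0.053, -0.001], [-0.053, -0.999, -0.0], [-0.001, 0.0, -1.0]] [ 0.05 -0.05  1.83 -0.    1.36  1.67] (array([-0.0005, -0.0007,  0.1098]), 0.0022)
```

View pics/w3.png

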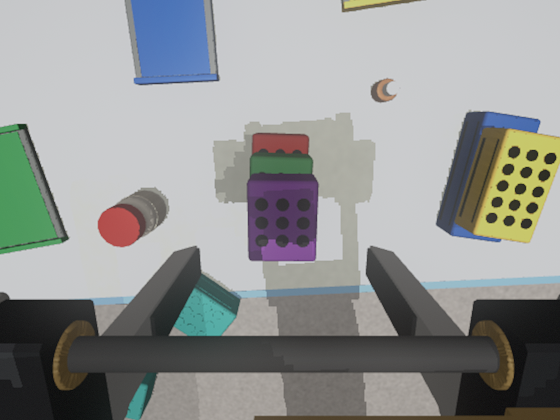

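Call:
send_rows --series '[[[0,0,0.03],0,1],[[0,0,0.06],0,1],[[0,0,0.085],0,1],[[0,0,0.1],0,1],[[0,0,0.11],0,1],[[0,0,0.11],0,1],[[0,0,0.11],0,0.45],[[0,0,0.11],0,0.45],[[0,0,0.11],0,0.45],[[0,0,0.11],0,0.45],[[0,0,0.11],0,0.45],[[0,0,0.11],0,0.45]]' --force 25

```text
time_s: 3.5
tool_pos: [0.4413, 0.1071, 0.0908]
ee_rot: [[0.999, -0.054, 0.001], [-0.054, -0.999, 0.0], [0.001, -0.0, -1.0]]
ft_force: [-1.4, 0.8, 1.8]
grip_width: 0.0559
```

Call:
send_rows --series '[[[0,0,0],0,0.3],[[0,0,-0.01],0,0.3],[[0,0,-0.025],0,0.3],[[0,0,-0.05],0,0.3],[[0,0,-0.08],0,0.3],[[0,0,-0.11],0,0.3],[[0,0,-0.13],0,0.3],[[0,0,-0.13],0,0.3]]'

```text
time_s: 4.3
tool_pos: [0.4433, 0.1071, 0.224]
ee_rot: [[0.999, -0.054, 0.007], [-0.054, -0.999, 0.0], [0.007, -0.001, -1.0]]
ft_force: [-0.2, -0.2, -1.5]
grip_width: 0.056
```

```bash
python3 - <<'E'
from h import *
print(state()['ft_force'].round(1),state()['grip_width'],tooldelta([.655,-.23],-.06)[:3],state()['q'].round(2))
look("wrist","pics/w4.png")
E
```

```text
[-0.2 -0.2 -1.5] 0.05601626377641626 (array([0.2297, 0.3251, 0.0015]), 0.0058, [-3.136]) [ 0.05 -0.07  1.8  -0.    1.41  1.67]
```

View pics/w4.png

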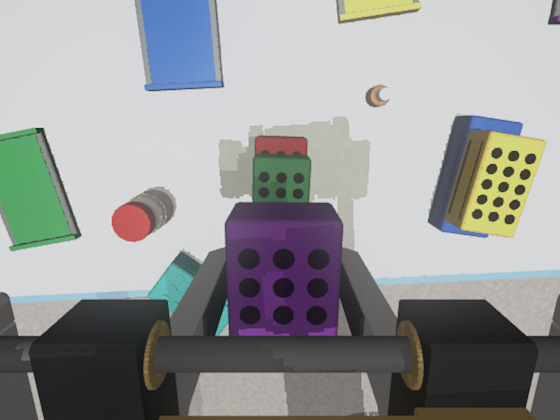

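Call:
send_rows --series '[[[0.007,0.016,0],0,0.3],[[0.022,0.048,0],0,0.3],[[0.04,0.085,0],0,0.3],[[0.057,0.123,0],0,0.3],[[0.074,0.16,0],0,0.3],[[0.091,0.197,0],0,0.3],[[0.108,0.235,0],0,0.3],[[0.125,0.272,0],0,0.3],[[0.138,0.3,0],0,0.3],[[0.147,0.318,0],0,0.3],[[0.15,0.325,0],0,0.3],[[0.15,0.325,0],0,0.3],[[0.15,0.325,0],0,0.3]]'

```text
time_s: 5.65
tool_pos: [0.5723, -0.2244, 0.2192]
ee_rot: [[0.999, -0.054, -0.002], [-0.054, -0.999, 0.002], [-0.002, -0.002, -1.0]]
ft_force: [0.7, 0.3, -1.5]
grip_width: 0.0561
```

```bash
cat >> h.py <<'E'
HUE["purple"]=(130,160)
DL=dict(red=.164,blue=.164,green=.134,yellow=.134,purple=.104)
def dock(col,x0,save=None,minS=60):
    f,c,P=look("wrist");uv=proj(c,P,[x0[0],x0[1],.008])[0]
    bs=[b for b in blobs(mask(f,col,minS,25),150)]
    m=min(bs,key=lambda b:np.hypot(np.nonzero(b)[1].mean()-uv[0],np.nonzero(b)[0].mean()-uv[1]))
    r=rect(c,P,m,.011)   # between plate and lip tops
    p,q=fitbox(c,P,m,DL[col],.0765,.008,.0085,x0)
    if save:
        g=f[:,:,::-1].copy();cs,_=cv2.findContours(m,0,2);cv2.drawContours(g,cs,-1,(255,255,0),1)
        for pt in proj(c,P,corners(*p,DL[col],.084,.008,.008)):cv2.circle(g,tuple(int(v) for v in pt),3,(0,0,0),-1)
        cv2.imwrite(save,g)
    return r,p,q
E
python3 - <<'E'
from h import *
print(state()['tool_pos']);d=dock("purple",[.655,-.23,-.06],"pics/d1.png");print(d)
print(tooldelta(d[1][:2],d[1][2]))
E
```

```text
[ 0.57230248 -0.22436916  0.21921467]
((array([ 652.2, -227.4,   96.9,   81.7]), -0.036), array([ 0.649 , -0.2279, -0.0283]), np.float64(0.855))
(array([ 0.0766, -0.0004, -0.0001]), -0.0248, [3.117], 'q6', np.float64(1.11))
```

View pics/d1.png

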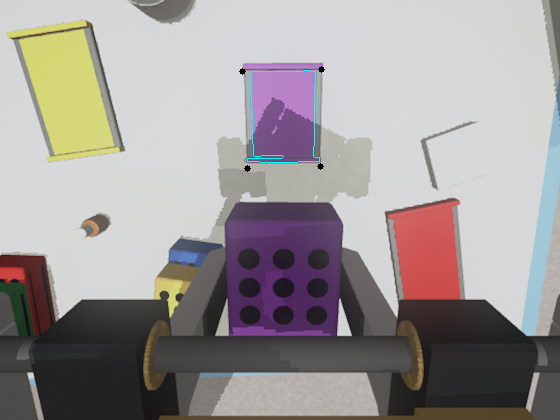

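The dock shows at (283,115) with its outer lip edges at rows 64 and 163; the mask missed the far lip. I'll compute directly from the corners.

```bash
python3 - <<'E'
from h import *
f,c,P=look("wrist")
far=back(c,P,[[244,64.5],[322,64.5]],.014);near=back(c,P,[[246.5,163],[320.5,163.5]],.009)
print(far[:,:2],near[:,:2],np.r_[far,near].mean(0),np.linalg.norm(far.mean(0)-near.mean(0)))
d=far.mean(0)-near.mean(0);print(np.arctan2(d[1],d[0]),[np.arctan2(*(a[1]-a[0])[[0,1]]) for a in(far,near)])
print(dock("purple",[.655,-.23,-.06],minS=35))
# held rack: top far edge and well row centre
t=back(c,P,[[236,203],[331,203],[226,237],[341,237]],.219-.01+.04);print(t[:,:2])
m=mask(f,"purple",60,25);T=state()['tool_pos'];print(fit("purple",T[2]-.01,[T[0],T[1],-.054],minS=60))
E
```

```text
[[ 0.70849954 -0.19004371]
 [ 0.70419083 -0.27173738]] [[ 0.60518708 -0.18377742]
 [ 0.6001883  -0.26825401]] [ 0.65451644 -0.22845313  0.0115    ] 0.10389244270215495
-0.046993605987174454 [np.float64(-3.0888992844712733), np.float64(-3.082488076787979)]
((array([ 656.2, -228.1,  103.7,   83.8]), -0.046), array([ 0.6563, -0.2275, -0.053 ]), np.float64(0.917))
[[ 0.61457114 -0.2049248 ]
 [ 0.61231313 -0.24811644]
 [ 0.59851349 -0.19879492]
 [ 0.59571084 -0.25253804]]
(array([ 0.5706, -0.2238, -0.0518]), np.float64(0.852))
```

```bash
python3 - <<'E'
from h import *
f,c,P=look("wrist")
w=back(c,P,[[283,259],[283,287],[283,315],[283,237]],.248);s=state()
print(w[:,:2]);print((w-s['tool_pos'])@s['ee_rot'])
print(tooldelta([.6552,-.2283],-.05))
E
```

```text
[[ 0.58572603 -0.22509062]
 [ 0.57087107 -0.22431375]
 [ 0.5552921  -0.22349901]
 [ 0.59692216 -0.22567615]]
[[ 0.01264073 -0.0002723  -0.02730131]
 [-0.00223452 -0.00026104 -0.02730406]
 [-0.01783478 -0.00024923 -0.02730695]
 [ 0.02385216 -0.00028079 -0.02729924]]
(array([ 0.0822, -0.0007,  0.    ]), -0.003, [3.139], 'q6', np.float64(1.11))
```

Call:
send_rows --series '[[[0.025,0,0],-0.003,0.3],[[0.055,0,0],-0.003,0.3],[[0.078,-0.001,0],-0.003,0.3],[[0.084,-0.001,0.02],-0.003,0.3],[[0.084,-0.001,0.055],-0.003,0.3],[[0.084,-0.001,0.095],-0.003,0.3],[[0.084,-0.001,0.13],-0.003,0.3],[[0.084,-0.001,0.16],-0.003,0.3],[[0.084,-0.001,0.18],-0.003,0.3],[[0.084,-0.001,0.19],-0.003,0.3],[[0.084,-0.001,0.196],-0.003,0.3],[[0.084,-0.001,0.198],-0.003,0.3],[[0.084,-0.001,0.198],-0.003,0.3]]'

```text
time_s: 7.2
tool_pos: [0.658, -0.2295, 0.0237]
ee_rot: [[0.999, -0.051, 0.002], [-0.051, -0.999, -0.001], [0.002, 0.001, -1.0]]
ft_force: [-0.6, -0.6, -1.7]
grip_width: 0.056
```

Call:
send_rows --series '[[[-0.001,-0.001,0.002],0,0.3],[[-0.001,-0.001,0.003],0,0.3],[[-0.001,-0.001,0.004],0,0.3],[[-0.001,-0.001,0.005],0,0.3],[[-0.001,-0.001,0.005],0,0.3]]'

```text
time_s: 7.7
tool_pos: [0.6566, -0.2283, 0.0189]
ee_rot: [[0.999, -0.051, 0.001], [-0.051, -0.999, -0.0], [0.001, 0.0, -1.0]]
ft_force: [-2.5, 1.6, 4.8]
grip_width: 0.0558
```

Contact is confirmed (force on the tool upwards), so I'll release, rise, and swing back to view the green rack.

Call:
send_rows --series '[[[0,0,0],0,0.7],[[0,0,0],0,1],[[0,0,0],0,1],[[0,0,0],0,1],[[0,0,0],0,1],[[0,0,-0.02],0,1],[[0,0,-0.05],0,1],[[0,0,-0.1],0,1],[[0,0,-0.15],0,1],[[0,0,-0.2],0,1],[[-0.03,0,-0.2],0,1],[[-0.07,0,-0.2],0,1],[[-0.08,0,-0.2],0,1],[[-0.08,0,-0.2],0,1]]'

```text
time_s: 9.1
tool_pos: [0.5752, -0.224, 0.2176]
ee_rot: [[0.999, -0.052, -0.0], [-0.052, -0.999, 0.0], [-0.0, -0.0, -1.0]]
ft_force: [0.6, 0.2, 0.3]
grip_width: 0.0941
```

```bash
python3 - <<'E'
from h import *
print(state()['tool_pos']);print(fit("purple",.008,[.655,-.228,-.05],save="pics/d2.png",minS=60))
print(tooldelta([.365,.107],-.06,.24))
f=cv2.imread("pics/d2.png")
E
```

```text
[ 0.57516538 -0.22397528  0.21755614]
(array([ 0.6608, -0.2284, -0.0291]), np.float64(0.773))
(array([-0.2283, -0.3198, -0.0226]), 0.0082, [-3.133], 'q6', np.float64(1.112))
```

View pics/d2.png

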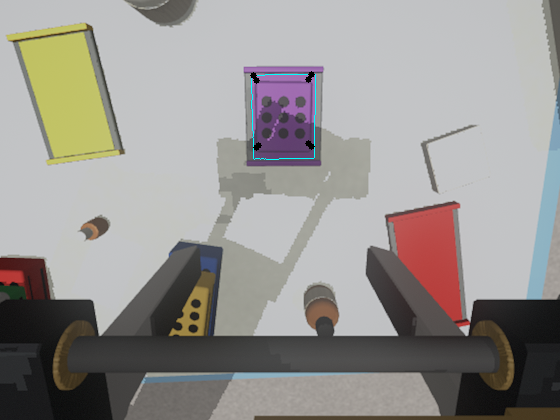

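```bash
python3 - <<'E'
from h import *
c=camera_info("wrist");s=state();T=np.eye(4);T[:3,:3]=s['ee_rot'];T[:3,3]=s['tool_pos'];P=T@c['tool_from_camera']
print(back(c,P,[[283,117.5],[283.5,101.5],[283,133]],.048),back(c,P,[[283.5,68],[282.5,163.5]],.012))
E
```

```text
[[ 0.65704514 -0.22832935  0.048     ]
 [ 0.67205194 -0.2295872   0.048     ]
 [ 0.64213996 -0.22756621  0.048     ]] [[ 0.70749648 -0.23144674  0.012     ]
 [ 0.60756768 -0.22523802  0.012     ]]
```

Call:
send_rows --series '[[[-0.01,-0.014,0],0,1],[[-0.032,-0.045,0],0,1],[[-0.06,-0.084,0],0,1],[[-0.088,-0.123,0],0,1],[[-0.116,-0.162,-0.01],0,1],[[-0.144,-0.201,-0.015],0,1],[[-0.172,-0.24,-0.02],0,1],[[-0.2,-0.28,-0.022],0,1],[[-0.22,-0.308,-0.022],0,1],[[-0.228,-0.32,-0.022],0,1],[[-0.228,-0.32,-0.022],0,1],[[-0.228,-0.32,-0.022],0,1],[[-0.228,-0.32,-0.022],0,1]]'

```text
time_s: 10.45
tool_pos: [0.366, 0.1066, 0.2397]
ee_rot: [[0.999, -0.052, 0.0], [-0.052, -0.999, -0.0], [0.0, 0.0, -1.0]]
ft_force: [-0.8, 0.0, -0.1]
grip_width: 0.0938
```

```bash
python3 - <<'E'
from h import *
print(state()['tool_pos'])
for S in (40,55):
  p,q=fit("green",.04,[.442,.107,-.05],save="pics/g1.png",minS=S);print(p,q,tooldelta(p[:2],p[2],.05))
E
```

```text
[0.36604854 0.10664316 0.23966767]
[ 0.4394  0.1106 -0.08  ] 0.955 (array([ 0.0732, -0.008 ,  0.1895]), 0.0274, [-3.114], 'q6', np.float64(1.679))
[ 0.4396  0.1104 -0.0813] 0.948 (array([ 0.0736, -0.0078,  0.1894]), 0.0285, [-3.113], 'q6', np.float64(1.679))
```

View pics/g1.png

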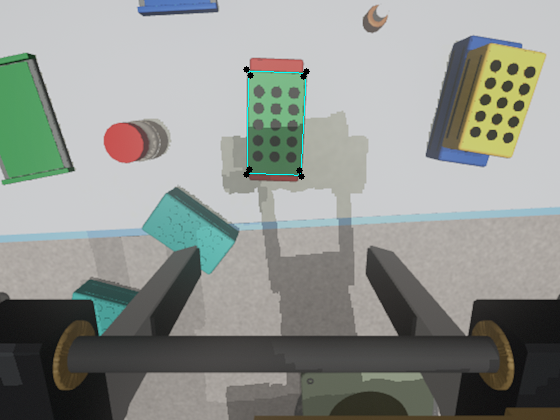

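Call:
send_rows --series '[[[0.02,-0.002,0],0.01,1],[[0.05,-0.006,0.02],0.028,1],[[0.073,-0.008,0.05],0.028,1],[[0.073,-0.008,0.09],0.028,1],[[0.073,-0.008,0.13],0.028,1],[[0.073,-0.008,0.16],0.028,1],[[0.073,-0.008,0.18],0.028,1],[[0.073,-0.008,0.19],0.028,1],[[0.073,-0.008,0.19],0.028,1],[[0.073,-0.008,0.19],0.028,0.4],[[0.073,-0.008,0.19],0.028,0.4],[[0.073,-0.008,0.19],0.028,0.4],[[0.073,-0.008,0.19],0.028,0.4],[[0.073,-0.008,0.19],0.028,0.4],[[0.073,-0.008,0.19],0.028,0.4],[[0.073,-0.008,0.19],0.028,0.4]]'

```text
time_s: 12.15
tool_pos: [0.4386, 0.1114, 0.05]
ee_rot: [[0.997, -0.079, 0.001], [-0.079, -0.997, -0.0], [0.001, 0.0, -1.0]]
ft_force: [-0.4, 0.3, 5.1]
grip_width: 0.0558
```

Call:
send_rows --series '[[[0,0,-0.01],0,0.3],[[0,0,-0.03],0,0.3],[[0,0,-0.06],0,0.3],[[0,0,-0.1],0,0.3],[[0,0,-0.14],0,0.3],[[-0.01,-0.02,-0.165],-0.02,0.3],[[-0.02,-0.05,-0.17],-0.05,0.3],[[-0.03,-0.09,-0.17],-0.08,0.3],[[-0.042,-0.13,-0.17],-0.11,0.3],[[-0.055,-0.17,-0.17],-0.14,0.3],[[-0.067,-0.21,-0.17],-0.17,0.3],[[-0.08,-0.25,-0.17],-0.2,0.3],[[-0.088,-0.275,-0.17],-0.207,0.3],[[-0.091,-0.284,-0.17],-0.207,0.3],[[-0.091,-0.284,-0.17],-0.207,0.3],[[-0.091,-0.284,-0.17],-0.207,0.3]]'

```text
time_s: 13.75
tool_pos: [0.3701, 0.4007, 0.2193]
ee_rot: [[0.992, 0.127, -0.0], [0.127, -0.992, -0.001], [-0.0, 0.001, -1.0]]
ft_force: [0.7, -0.9, -1.7]
grip_width: 0.0557
```

```bash
cat >> h.py <<'E'
def hover(col,x0):
    """holding col at a hover: dock pose, move to it, and wells' offset of the held rack in the tool frame"""
    s=state();print("tool",s['tool_pos'].round(4),"grip",s['grip_width'].round(4),s['ft_force'].round(1))
    f,c,P=look("wrist",f"pics/hov_{col}.png")
    r,p,q=dock(col,x0,f"pics/dock_{col}.png",35);print("dock",r,p,q)
    print("fit->",tooldelta(p[:2],p[2])[:2],"rect->",tooldelta(r[0][:2]/1000,r[1])[:2])
    R=s['ee_rot'];top=s['tool_pos'][2]+.03
    # dark wells near the tool axis
    g=cv2.cvtColor(f,cv2.COLOR_RGB2GRAY);roi=np.zeros_like(g);cor=s['tool_pos']+np.array([[a*.5*L[col],b*.026,-.03] for a,b in((1,1),(1,-1),(-1,-1),(-1,1))])@R.T
    cv2.fillConvexPoly(roi,proj(c,P,cor).astype(np.int32),255)
    hs=cv2.cvtColor(f,cv2.COLOR_RGB2HSV)
    m=((hs[:,:,2]<0.62*np.median(hs[:,:,2][roi>0]))&(roi>0)).astype(np.uint8)*255
    W=[]
    for b in blobs(m,60):
        y,x=np.nonzero(b)
        if len(x)<900:W.append((back(c,P,[[x.mean(),y.mean()]],top)[0]-s['tool_pos'])@R*1000)
    if W:print("wells",np.array(W)[:,:2].round(1).tolist())
E
python3 - <<'E'
from h import *
hover("green",[.4575,.4105,.127])
E
```

```text
Traceback (most recent call last):
  File "h.py", line 90, in hover
    s=state();print("tool",s['tool_pos'].round(4),"grip",s['grip_width'].round(4),s['ft_force'].round(1))
                                                         ^^^^^^^^^^^^^^^^^^^^^
AttributeError: 'float' object has no attribute 'round'
```

```bash
sed -i "s/s\['grip_width'\].round(4)/s['grip_width']/" h.py; python3 - <<'E'
from h import *
hover("green",[.4575,.4105,.127])
E
```

```text
tool [0.3701 0.4007 0.2193] grip 0.055689796237494836 [ 0.7 -0.9 -1.7]
dock (array([352.3, 389.3, 351.2, 161.9]), 0.127) [0.4591 0.4124 0.1434] 0.295
fit-> (array([ 0.0895, -0.0008, -0.    ]), -0.0174) rect-> (array([-0.0194,  0.0087,  0.    ]), -0.001)
wells [[30.6, -15.8], [30.8, 0.3], [30.7, 16.8], [15.9, -16.5], [15.7, 0.1], [15.6, 16.7], [0.8, -16.6], [0.6, 0.0], [0.5, 16.6], [-14.4, -16.7], [-14.5, -0.1], [-14.7, 16.6], [-28.7, -1.7]]
```

View pics/dock_green.png

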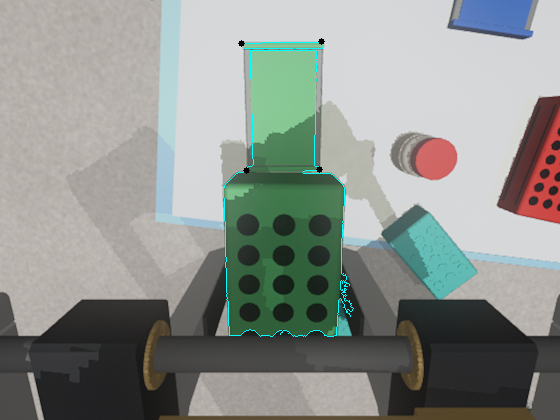

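```bash
python3 - <<'E'
from h import *
c=camera_info("wrist");s=state();T=np.eye(4);R=T[:3,:3]=s['ee_rot'];T[:3,3]=s['tool_pos'];P=T@c['tool_from_camera']
for z in(.008,.014):print(z,(back(c,P,[[242.5,43],[322,42],[243.5,49],[321,48],[247,165],[319,164.5]],z)-s['tool_pos'])@R*1000)
E
```

```text
0.008 [[156.09346769 -42.54248309 211.35142552]
 [157.11442506  40.80718483 211.4072867 ]
 [150.33352899 -41.66600978 211.35317633]
 [151.36029756  39.93142713 211.40785767]
 [ 28.49497732 -41.29188665 211.37799136]
 [ 29.11083063  41.3018792  211.43342574]]
0.014 [[154.87953762 -41.89159395 205.35210661]
 [155.88485398  40.18116231 205.407112  ]
 [149.20784081 -41.02854815 205.3538306 ]
 [150.21887935  39.31882116 205.40767422]
 [ 29.23584808 -40.66015657 205.37826547]
 [ 29.84226656  40.66827799 205.4328506 ]]
```

Call:
send_rows --series '[[[0.025,0,0],-0.008,0.3],[[0.055,0,0],-0.008,0.3],[[0.08,0,0],-0.008,0.3],[[0.088,0,0.02],-0.008,0.3],[[0.088,0,0.055],-0.008,0.3],[[0.088,0,0.095],-0.008,0.3],[[0.088,0,0.13],-0.008,0.3],[[0.088,0,0.16],-0.008,0.3],[[0.088,0,0.18],-0.008,0.3],[[0.088,0,0.19],-0.008,0.3],[[0.088,0,0.196],-0.008,0.3],[[0.088,0,0.198],-0.008,0.3],[[0.088,0,0.198],-0.008,0.3],[[0.088,0,0.198],-0.008,0.3]]'

```text
time_s: 15.25
tool_pos: [0.4583, 0.4136, 0.0229]
ee_rot: [[0.991, 0.135, 0.002], [0.135, -0.991, 0.001], [0.002, -0.001, -1.0]]
ft_force: [-0.6, 0.1, -0.3]
grip_width: 0.0559
```

Call:
send_rows --series '[[[-0.001,0.001,0.002],0,0.3],[[-0.001,0.001,0.003],0,0.3],[[-0.001,0.001,0.004],0,0.3],[[-0.001,0.001,0.005],0,0.3],[[-0.001,0.001,0.005],0,0.3]]'

```text
time_s: 15.75
tool_pos: [0.4565, 0.412, 0.018]
ee_rot: [[0.991, 0.135, 0.0], [0.135, -0.991, -0.0], [-0.0, 0.0, -1.0]]
ft_force: [-3.9, -1.6, 8.0]
grip_width: 0.0557
```

Call:
send_rows --series '[[[0,0,0],0,0.7],[[0,0,0],0,1],[[0,0,0],0,1],[[0,0,0],0,1],[[0,0,0],0,1],[[0,0,-0.02],0,1],[[0,0,-0.05],0,1],[[0,0,-0.1],0,1],[[0,0,-0.15],0,1],[[0,0,-0.2],0,1],[[-0.03,0,-0.2],0,1],[[-0.07,0,-0.2],0,1],[[-0.08,0,-0.2],0,1],[[-0.08,0,-0.2],0,1]]'

```text
time_s: 17.15
tool_pos: [0.3759, 0.4009, 0.2165]
ee_rot: [[0.991, 0.137, 0.0], [0.137, -0.991, -0.0], [-0.0, 0.0, -1.0]]
ft_force: [0.7, 0.1, 0.4]
grip_width: 0.0938
```

```bash
cat >> h.py <<'E'
def wells(f,c,P,p,l,top):
    """well centres on the top face of a rack about at p=(x,y,yaw); in p's frame, mm"""
    cor=corners(*p,l+.01,.062,top,top)[:4][[0,1,3,2]]
    roi=np.zeros(f.shape[:2],np.uint8);cv2.fillConvexPoly(roi,proj(c,P,cor).astype(np.int32),255)
    v=cv2.cvtColor(f,cv2.COLOR_RGB2HSV)[:,:,2].astype(float)
    bg=cv2.medianBlur(v.astype(np.uint8),31).astype(float)
    m=((v<.7*bg)&(roi>0)).astype(np.uint8)*255;W=[]
    R=np.array([[np.cos(p[2]),-np.sin(p[2])],[np.sin(p[2]),np.cos(p[2])]])
    for b in blobs(m,25):
        y,x=np.nonzero(b);r=np.ptp(x)/max(1,np.ptp(y))
        if .6<r<1.6 and len(x)<600:W.append((back(c,P,[[x.mean(),y.mean()]],top)[0][:2]-p[:2])@R*1000)
    return np.array(W)
def check(col,p):
    f,c,P=look("wrist",f"pics/chk_{col}.png");s=state();print("tool",s['tool_pos'])
    w=wells(f,c,P,p,L[col],.048)
    if len(w):print(len(w),"wells mean",w.mean(0),"range",(w.min(0)+w.max(0))/2,"span",np.ptp(w,axis=0))
    m=sum(blobs(mask(f,col,35,25),150)); # rack + dock
    uv=proj(c,P,[p[0],p[1],.02])[0]
    m=min(blobs(mask(f,col,35,25),150),key=lambda b:np.hypot(np.nonzero(b)[1].mean()-uv[0],np.nonzero(b)[0].mean()-uv[1]))
    print("dock+rack rect",*rect(c,P,m,.011))
E
python3 - <<'E'
from h import *
check("green",[.4565,.412,.135])
print(tooldelta([.355,.112],-.08,.24))
E
```

```text
tool [0.37717375 0.40112067 0.21651602]
14 wells mean [ 2.24093943 -0.14367452] range [ 1.05232373 -0.04606878] span [60.59926867 33.5665293 ]
dock+rack rect [458.7 411.6 133.8  83.2] 0.134
(array([-0.0613,  0.2834, -0.0236]), 0.2166, [-2.925], 'q6', np.float64(2.093))
```

Call:
send_rows --series '[[[-0.004,0.015,0],0.02,1],[[-0.01,0.045,0],0.06,1],[[-0.02,0.085,-0.01],0.1,1],[[-0.028,0.125,-0.02],0.14,1],[[-0.036,0.165,-0.022],0.18,1],[[-0.044,0.205,-0.022],0.21,1],[[-0.052,0.245,-0.022],0.21,1],[[-0.058,0.27,-0.022],0.21,1],[[-0.06,0.283,-0.022],0.21,1],[[-0.06,0.283,-0.022],0.21,1],[[-0.06,0.283,-0.022],0.21,1],[[-0.06,0.283,-0.022],0.21,1]]'

```text
time_s: 18.4
tool_pos: [0.3566, 0.1129, 0.2385]
ee_rot: [[0.997, -0.074, -0.0], [-0.074, -0.997, 0.0], [-0.0, -0.0, -1.0]]
ft_force: [0.0, 0.4, 0.5]
grip_width: 0.0942
```

```bash
cat >> h.py <<'E'
def pick(col,z0,x0,minS=50):
    s=state();p,q=fit(col,z0,x0,save=f"pics/pick_{col}.png",minS=minS);print("tool",s['tool_pos'],"fit",p,q)
    f,c,P=look("wrist");w=wells(f,c,P,p,L[col],z0+.04)
    if len(w):print(len(w),"wells range",(w.min(0)+w.max(0))/2,"span",np.ptp(w,axis=0))
    print(tooldelta(p[:2],p[2],z0+.01))
E
python3 - <<'E'
from h import *
pick("red",0,[.44,.11,-.06])
E
```

```text
tool [0.35656027 0.11293771 0.23849183] fit [ 0.4419  0.1117 -0.0783] 0.963
21 wells range [ 0.47050704 -0.13742098] span [90.58503054 33.71102027]
(array([ 0.0856, -0.0048,  0.2284]), 0.0054, [-3.136], 'q6', np.float64(1.718))
```

Call:
send_rows --series '[[[0.02,-0.002,0],0.005,1],[[0.055,-0.004,0.02],0.005,1],[[0.086,-0.005,0.05],0.005,1],[[0.086,-0.005,0.09],0.005,1],[[0.086,-0.005,0.13],0.005,1],[[0.086,-0.005,0.17],0.005,1],[[0.086,-0.005,0.2],0.005,1],[[0.086,-0.005,0.217],0.005,1],[[0.086,-0.005,0.224],0.005,1],[[0.086,-0.005,0.226],0.005,1],[[0.086,-0.005,0.226],0.005,1],[[0.086,-0.005,0.226],0.005,0.4],[[0.086,-0.005,0.226],0.005,0.4],[[0.086,-0.005,0.226],0.005,0.4],[[0.086,-0.005,0.226],0.005,0.4],[[0.086,-0.005,0.226],0.005,0.4],[[0.086,-0.005,0.226],0.005,0.4],[[0.086,-0.005,0.226],0.005,0.4]]'

```text
time_s: 20.3
tool_pos: [0.4423, 0.1111, 0.0127]
ee_rot: [[0.997, -0.079, 0.0], [-0.079, -0.997, 0.0], [0.0, -0.0, -1.0]]
ft_force: [0.1, 0.3, 2.3]
grip_width: 0.0556
```

Call:
send_rows --series '[[[0,0,-0.01],0,0.3],[[0,0,-0.03],0,0.3],[[0,0,-0.065],0,0.3],[[0,0,-0.105],0,0.3],[[0,0,-0.145],0,0.3],[[0,0.01,-0.18],0,0.3],[[0,0.035,-0.2],-0.03,0.3],[[0,0.07,-0.207],-0.06,0.3],[[-0.004,0.115,-0.207],-0.09,0.3],[[-0.008,0.16,-0.207],-0.12,0.3],[[-0.012,0.205,-0.207],-0.15,0.3],[[-0.016,0.25,-0.207],-0.18,0.3],[[-0.02,0.295,-0.207],-0.21,0.3],[[-0.024,0.34,-0.207],-0.23,0.3],[[-0.028,0.385,-0.207],-0.244,0.3],[[-0.033,0.43,-0.207],-0.244,0.3],[[-0.037,0.47,-0.207],-0.244,0.3],[[-0.04,0.505,-0.207],-0.244,0.3],[[-0.04,0.525,-0.207],-0.244,0.3],[[-0.04,0.533,-0.207],-0.244,0.3]]'

```text
time_s: 22.3
tool_pos: [0.3593, -0.4187, 0.2193]
ee_rot: [[0.987, 0.162, -0.0], [0.162, -0.987, 0.0], [-0.0, -0.0, -1.0]]
ft_force: [0.1, 0.2, -0.7]
grip_width: 0.0555
```

Call:
send_rows --series '[[[0,0,0],0,0.3],[[0,0,0],0,0.3],[[0,0,0],0,0.3]]'

```text
time_s: 22.6
tool_pos: [0.3604, -0.4157, 0.2195]
ee_rot: [[0.986, 0.165, -0.0], [0.165, -0.986, 0.001], [0.0, -0.001, -1.0]]
ft_force: [0.9, 0.6, -1.1]
grip_width: 0.056
```

```bash
python3 - <<'E'
from h import *
hover("red",[.461,-.4,.165])
E
```

```text
tool [ 0.3604 -0.4157  0.2195] grip 0.05599318776938026 [ 0.9  0.6 -1.1]
dock (array([ 345. , -418.9,  403.9,  199.5]), 0.167) [ 0.4636 -0.3978  0.1636] 0.31
fit-> (array([ 0.1047, -0.0008,  0.    ]), 0.0027) rect-> (array([-0.0158,  0.0003, -0.    ]), -0.0007)
wells [[45.3, -16.2], [45.3, 0.2], [45.3, 16.5], [30.4, -16.2], [30.4, 0.1], [30.4, 16.4], [15.7, -16.3], [15.6, 0.1], [15.5, 16.4], [0.8, -16.3], [0.7, 0.0], [0.7, 16.3], [-14.1, -16.4], [-14.1, -0.1], [-14.2, 16.2]]
```

View pics/dock_red.png

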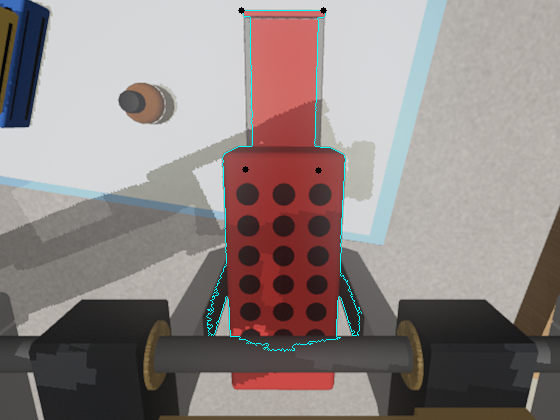

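Call:
send_rows --series '[[[0.025,0,0],0,0.3],[[0.055,0,0],0,0.3],[[0.085,0,0],0,0.3],[[0.1,0,0.01],0,0.3],[[0.103,0,0.035],0,0.3],[[0.103,0,0.07],0,0.3],[[0.103,0,0.105],0,0.3],[[0.103,0,0.14],0,0.3],[[0.103,0,0.165],0,0.3],[[0.103,0,0.182],0,0.3],[[0.103,0,0.19],0,0.3],[[0.103,0,0.194],0,0.3],[[0.103,0,0.194],0,0.3],[[0.103,0,0.194],0,0.3]]'

```text
time_s: 24.1
tool_pos: [0.4624, -0.401, 0.0267]
ee_rot: [[0.986, 0.164, 0.001], [0.164, -0.986, -0.002], [0.001, 0.002, -1.0]]
ft_force: [-0.6, -0.2, -1.0]
grip_width: 0.0557
```

Call:
send_rows --series '[[[0,-0.001,0.002],0,0.3],[[0,-0.002,0.004],0,0.3],[[0,-0.002,0.005],0,0.3],[[0,-0.002,0.006],0,0.3],[[0,-0.002,0.006],0,0.3]]'

```text
time_s: 24.6
tool_pos: [0.4615, -0.3982, 0.0207]
ee_rot: [[0.986, 0.164, -0.0], [0.164, -0.986, 0.0], [-0.0, -0.0, -1.0]]
ft_force: [-1.6, 1.2, 5.2]
grip_width: 0.0559
```

Contact again, so I'll release, rise and back off for the check.

Call:
send_rows --series '[[[0,0,0],0,0.7],[[0,0,0],0,1],[[0,0,0],0,1],[[0,0,0],0,1],[[0,0,0],0,1],[[0,0,-0.02],0,1],[[0,0,-0.05],0,1],[[0,0,-0.1],0,1],[[0,0,-0.15],0,1],[[0,0,-0.2],0,1],[[-0.03,0,-0.2],0,1],[[-0.07,0,-0.2],0,1],[[-0.08,0,-0.2],0,1],[[-0.08,0,-0.2],0,1]]'

```text
time_s: 26.0
tool_pos: [0.3814, -0.4115, 0.2194]
ee_rot: [[0.987, 0.162, 0.0], [0.162, -0.987, 0.0], [0.0, -0.0, -1.0]]
ft_force: [0.5, -0.1, 0.3]
grip_width: 0.0938
```

```bash
python3 - <<'E'
from h import *
check("red",[.4615,-.3985,.165])
print(tooldelta([.35,-.12],-.25,.24))
E
```

```text
tool [ 0.38241342 -0.41137368  0.21931662]
21 wells mean [0.07435013 0.39414493] range [0.0137353  0.33939924] span [90.45565728 33.52868552]
dock+rack rect [ 463.1 -398.8  165.    83. ] 0.158
(array([ 0.0154, -0.2928, -0.0206]), 0.4135, [-2.728], 'q6', np.float64(0.431))
```

Call:
send_rows --series '[[[0.001,-0.015,0],0.02,1],[[0.003,-0.045,-0.01],0.06,1],[[0.006,-0.085,-0.02],0.11,1],[[0.009,-0.125,-0.02],0.16,1],[[0.012,-0.165,-0.02],0.21,1],[[0.015,-0.205,-0.02],0.26,1],[[0.018,-0.245,-0.02],0.31,1],[[0.02,-0.275,-0.02],0.36,1],[[0.02,-0.292,-0.02],0.41,1],[[0.02,-0.292,-0.02],0.41,1],[[0.02,-0.292,-0.02],0.41,1],[[0.02,-0.292,-0.02],0.41,1]]'

```text
time_s: 27.25
tool_pos: [0.3549, -0.1207, 0.2395]
ee_rot: [[0.97, -0.242, 0.0], [-0.242, -0.97, -0.0], [0.0, 0.0, -1.0]]
ft_force: [1.0, 0.2, -0.5]
grip_width: 0.094
```

```bash
python3 - <<'E'
from h import *
pick("yellow",.04,[.44,-.12,-.25])
E
```

```text
tool [ 0.35490989 -0.1206708   0.23952068] fit [ 0.4484 -0.1054 -0.2112] 0.635
15 wells range [0.49031438 0.7317277 ] span [60.56296417 33.55041429]
(array([ 0.0873, -0.0378,  0.1894]), -0.0347, [3.107], 'q6', np.float64(1.256))
```

View pics/pick_yellow.png

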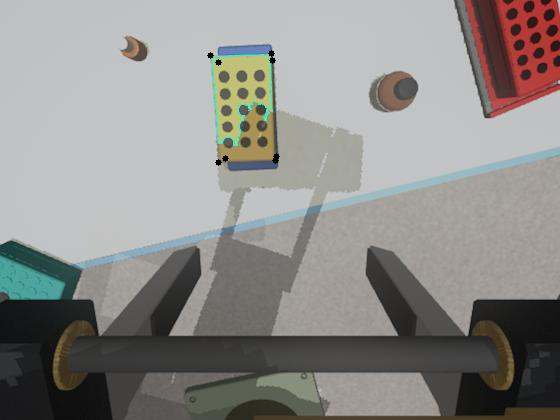

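```bash
sed -i 's/yellow=(24,34)/yellow=(15,36)/' h.py; cat >> h.py <<'E'
def wellpose(p,l,top):
    """refine p by the well grid (15 x 16.4 mm pitch)"""
    f,c,P=look("wrist");p=np.array(p,float)
    for _ in range(3):
        w=wells(f,c,P,p,l,top)
        (cx,cy),(a,b),an=cv2.minAreaRect(w.astype(np.float32))
        an=np.radians((an+45)%90-45)
        R=np.array([[np.cos(p[2]),-np.sin(p[2])],[np.sin(p[2]),np.cos(p[2])]])
        p[:2]+=R@[cx/1000,cy/1000];p[2]+=an
    return p.round(4),len(w),round(a,1),round(b,1)
E
python3 - <<'E'
from h import *
pick("yellow",.04,[.448,-.105,-.21])
p=wellpose([.448,-.105,-.21],.098,.08);print(p,tooldelta(p[0][:2],p[0][2],.05))
E
```

```text
tool [ 0.35461119 -0.12079725  0.23939732] fit [ 0.4484 -0.1052 -0.2151] 0.96
15 wells range [0.64877087 0.43579447] span [60.43557193 33.37596174]
(array([ 0.0874, -0.0379,  0.1893]), -0.0311, [3.11], 'q6', np.float64(1.257))
(array([ 0.4491, -0.1049, -0.2172]), 15, 60.4, 33.3) (array([ 0.0881, -0.0383,  0.1893]), -0.029, [3.113], 'q6', np.float64(1.257))
```

Call:
send_rows --series '[[[0.022,-0.01,0],-0.015,1],[[0.06,-0.026,0.015],-0.029,1],[[0.088,-0.038,0.05],-0.029,1],[[0.088,-0.038,0.09],-0.029,1],[[0.088,-0.038,0.13],-0.029,1],[[0.088,-0.038,0.16],-0.029,1],[[0.088,-0.038,0.18],-0.029,1],[[0.088,-0.038,0.19],-0.029,1],[[0.088,-0.038,0.19],-0.029,1],[[0.088,-0.038,0.19],-0.029,0.4],[[0.088,-0.038,0.19],-0.029,0.4],[[0.088,-0.038,0.19],-0.029,0.4],[[0.088,-0.038,0.19],-0.029,0.4],[[0.088,-0.038,0.19],-0.029,0.4],[[0.088,-0.038,0.19],-0.029,0.4],[[0.088,-0.038,0.19],-0.029,0.4]]'

```text
time_s: 29.1
tool_pos: [0.4492, -0.1047, 0.0499]
ee_rot: [[0.977, -0.214, 0.001], [-0.214, -0.977, -0.0], [0.001, 0.0, -1.0]]
ft_force: [-0.6, 0.1, 4.0]
grip_width: 0.0558
```

Call:
send_rows --series '[[[0,0,-0.01],0,0.3],[[0,0,-0.03],0,0.3],[[0,0,-0.065],0,0.3],[[0,0,-0.105],0,0.3],[[0,0,-0.145],0,0.3],[[0.01,-0.01,-0.165],-0.03,0.3],[[0.03,-0.032,-0.17],-0.08,0.3],[[0.055,-0.058,-0.17],-0.14,0.3],[[0.08,-0.085,-0.17],-0.2,0.3],[[0.105,-0.112,-0.17],-0.26,0.3],[[0.1205,-0.128,-0.17],-0.303,0.3],[[0.1205,-0.128,-0.17],-0.303,0.3],[[0.1205,-0.128,-0.17],-0.303,0.3],[[0.1205,-0.128,-0.17],-0.303,0.3]]'

```text
time_s: 30.5
tool_pos: [0.593, -0.0059, 0.2192]
ee_rot: [[0.996, 0.086, -0.001], [0.086, -0.996, -0.0], [-0.001, 0.0, -1.0]]
ft_force: [-1.4, 0.3, -1.3]
grip_width: 0.0558
```

```bash
python3 - <<'E'
from h import *
hover("yellow",[.689,.0025,.087])
s=state();print(wellpose([s['tool_pos'][0],s['tool_pos'][1],.087],.098,s['tool_pos'][2]+.03))
E
```

```text
tool [ 0.593  -0.0059  0.2192] grip 0.0558221874190884 [-1.4  0.3 -1.3]
dock (array([688.8,   3.4, 135.1,  84.2]), 0.086) [0.689  0.0034 0.0849] 0.91
fit-> (array([ 0.0963, -0.0012, -0.    ]), 0.0005) rect-> (array([ 0.0961, -0.0013, -0.    ]), -0.0006)
wells [[29.5, -0.0], [29.5, -16.7], [29.5, 16.6], [14.5, -16.7], [14.4, -0.0], [14.5, 16.6], [-0.7, -16.7], [-0.7, 0.0], [-0.7, 16.6], [-15.9, -16.7], [-15.8, -0.0], [-15.8, 16.6]]
(array([ 0.5995, -0.0056,  0.0864]), 15, 58.2, 46.5)
```

View pics/dock_yellow.png

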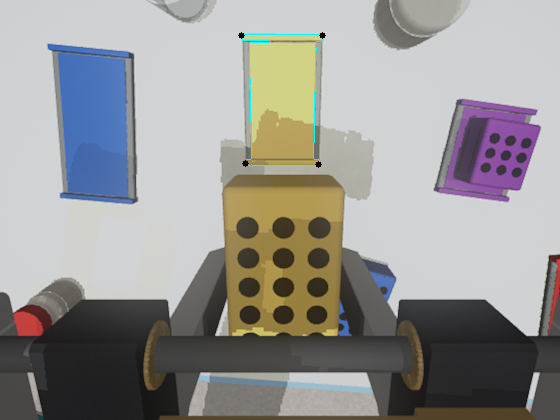

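Call:
send_rows --series '[[[0.025,0,0],0,0.3],[[0.055,-0.001,0],0,0.3],[[0.085,-0.001,0],0,0.3],[[0.097,-0.001,0.015],0,0.3],[[0.097,-0.001,0.045],0,0.3],[[0.097,-0.001,0.085],0,0.3],[[0.097,-0.001,0.12],0,0.3],[[0.097,-0.001,0.15],0,0.3],[[0.097,-0.001,0.175],0,0.3],[[0.097,-0.001,0.19],0,0.3],[[0.097,-0.001,0.196],0,0.3],[[0.097,-0.001,0.198],0,0.3],[[0.097,-0.001,0.198],0,0.3],[[0.097,-0.001,0.198],0,0.3]]'

```text
time_s: 32.05
tool_pos: [0.6921, 0.0039, 0.0234]
ee_rot: [[0.996, 0.087, 0.003], [0.087, -0.996, -0.0], [0.003, 0.001, -1.0]]
ft_force: [0.5, 0.3, -0.7]
grip_width: 0.056
```

Call:
send_rows --series '[[[-0.001,0,0.002],0,0.3],[[-0.0015,0,0.003],0,0.3],[[-0.0015,0,0.004],0,0.3],[[-0.0015,0,0.005],0,0.3],[[-0.0015,0,0.005],0,0.3]]'

```text
time_s: 32.55
tool_pos: [0.6893, 0.004, 0.018]
ee_rot: [[0.996, 0.087, 0.0], [0.087, -0.996, -0.0], [0.0, 0.0, -1.0]]
ft_force: [-3.6, 0.4, 5.8]
grip_width: 0.0561
```

Call:
send_rows --series '[[[0,0,0],0,0.7],[[0,0,0],0,1],[[0,0,0],0,1],[[0,0,0],0,1],[[0,0,0],0,1],[[0,0,-0.02],0,1],[[0,0,-0.05],0,1],[[0,0,-0.1],0,1],[[0,0,-0.15],0,1],[[0,0,-0.2],0,1],[[-0.03,0,-0.2],0,1],[[-0.07,0,-0.2],0,1],[[-0.08,0,-0.2],0,1],[[-0.08,0,-0.2],0,1]]'

```text
time_s: 33.95
tool_pos: [0.6083, -0.003, 0.2165]
ee_rot: [[0.996, 0.086, -0.0], [0.086, -0.996, 0.0], [-0.0, -0.0, -1.0]]
ft_force: [-0.1, -0.1, 0.7]
grip_width: 0.0939
```

```bash
python3 - <<'E'
from h import *
check("yellow",[.689,.0038,.087])
print(tooldelta([.363,-.105],-.22,.24))
E
```

```text
tool [ 0.60969339 -0.00305714  0.21679885]
15 wells mean [0.29843246 0.14777679] range [0.29557273 0.12278971] span [60.30560032 33.25878254]
dock+rack rect [688.9   3.  135.   84.4] 0.087
(array([-0.2545,  0.0803, -0.0235]), 0.3065, [-2.835], 'q6', np.float64(1.337))
```

Yellow is within 1 mm. Blue is next.

Call:
send_rows --series '[[[-0.02,0.006,0],0.04,1],[[-0.055,0.017,-0.01],0.09,1],[[-0.095,0.03,-0.022],0.14,1],[[-0.135,0.043,-0.022],0.19,1],[[-0.175,0.055,-0.022],0.24,1],[[-0.215,0.068,-0.022],0.29,1],[[-0.245,0.077,-0.022],0.306,1],[[-0.254,0.08,-0.022],0.306,1],[[-0.254,0.08,-0.022],0.306,1],[[-0.254,0.08,-0.022],0.306,1],[[-0.254,0.08,-0.022],0.306,1]]'

```text
time_s: 35.1
tool_pos: [0.3646, -0.1046, 0.2386]
ee_rot: [[0.976, -0.216, 0.0], [-0.216, -0.976, 0.0], [0.0, -0.0, -1.0]]
ft_force: [-0.3, -1.0, -0.2]
grip_width: 0.0937
```

```bash
python3 - <<'E'
from h import *
pick("blue",0,[.448,-.105,-.22],60)
p=wellpose([.448,-.105,-.21],.128,.04);print(p,tooldelta(p[0][:2],p[0][2],.012))
E
```

```text
tool [ 0.36464506 -0.10459358  0.23864473] fit [ 0.4488 -0.1058 -0.2092] 0.96
21 wells range [-5.62763269 -3.72098067] span [104.2678654  41.6737022]
(array([ 0.0829, -0.0169,  0.2284]), -0.0086, [3.133], 'q6', np.float64(1.28))
(array([ 0.4426, -0.1051, -0.1252]), 22, 106.8, 39.4) (array([ 0.077 , -0.0163,  0.2263]), -0.0927, [3.049], 'q6', np.float64(1.28))
```

Call:
send_rows --series '[[[0.02,-0.005,0],-0.009,1],[[0.055,-0.012,0.02],-0.009,1],[[0.083,-0.017,0.05],-0.009,1],[[0.083,-0.017,0.09],-0.009,1],[[0.083,-0.017,0.13],-0.009,1],[[0.083,-0.017,0.17],-0.009,1],[[0.083,-0.017,0.2],-0.009,1],[[0.083,-0.017,0.217],-0.009,1],[[0.083,-0.017,0.224],-0.009,1],[[0.083,-0.017,0.226],-0.009,1],[[0.083,-0.017,0.226],-0.009,1],[[0.083,-0.017,0.226],-0.009,0.4],[[0.083,-0.017,0.226],-0.009,0.4],[[0.083,-0.017,0.226],-0.009,0.4],[[0.083,-0.017,0.226],-0.009,0.4],[[0.083,-0.017,0.226],-0.009,0.4],[[0.083,-0.017,0.226],-0.009,0.4],[[0.083,-0.017,0.226],-0.009,0.4]]'

```text
time_s: 37.05
tool_pos: [0.4481, -0.1062, 0.0127]
ee_rot: [[0.978, -0.209, 0.0], [-0.209, -0.978, -0.0], [0.0, 0.0, -1.0]]
ft_force: [-0.6, -0.1, 2.6]
grip_width: 0.056
```

Call:
send_rows --series '[[[0,0,-0.01],0,0.3],[[0,0,-0.03],0,0.3],[[0,0,-0.065],0,0.3],[[0,0,-0.105],0,0.3],[[0,0,-0.145],0,0.3],[[0,-0.01,-0.18],0,0.3],[[0.001,-0.03,-0.2],-0.03,0.3],[[0.003,-0.065,-0.207],-0.06,0.3],[[0.005,-0.105,-0.207],-0.09,0.3],[[0.007,-0.145,-0.207],-0.12,0.3],[[0.009,-0.185,-0.207],-0.15,0.3],[[0.012,-0.225,-0.207],-0.18,0.3],[[0.014,-0.265,-0.207],-0.205,0.3],[[0.016,-0.3,-0.207],-0.205,0.3],[[0.0175,-0.32,-0.207],-0.205,0.3],[[0.0175,-0.325,-0.207],-0.205,0.3],[[0.0175,-0.325,-0.207],-0.205,0.3],[[0.0175,-0.325,-0.207],-0.205,0.3],[[0.0175,-0.325,-0.207],-0.205,0.3]]'

```text
time_s: 38.95
tool_pos: [0.5327, 0.2068, 0.2195]
ee_rot: [[1.0, -0.007, -0.0], [-0.007, -1.0, -0.0], [-0.0, 0.0, -1.0]]
ft_force: [-0.2, -0.3, -1.4]
grip_width: 0.0559
```

```bash
python3 - <<'E'
from h import *
hover("blue",[.643,.2075,-.005])
E
```

```text
tool [0.5327 0.2068 0.2195] grip 0.055894038740655794 [-0.2 -0.3 -1.4]
dock (array([723. , 208.2,  84.2,   6.3]), 1.565) [ 0.8034  0.2051 -0.0066] 0.906
fit-> (array([ 0.2705,  0.    , -0.    ]), -0.0002) rect-> (array([ 0.1901, -0.0025, -0.    ]), 1.5698)
wells [[46.8, -0.6], [47.0, 15.7], [44.9, -14.2], [31.8, -16.6], [31.9, -0.4], [32.1, 15.9], [16.9, -16.5], [17.1, -0.2], [17.3, 16.1], [2.1, -16.4], [2.3, -0.1], [2.4, 16.2], [-12.8, -16.2], [-12.6, 0.1], [-12.5, 16.5], [-48.9, -5.8]]
```

View pics/dock_blue.png

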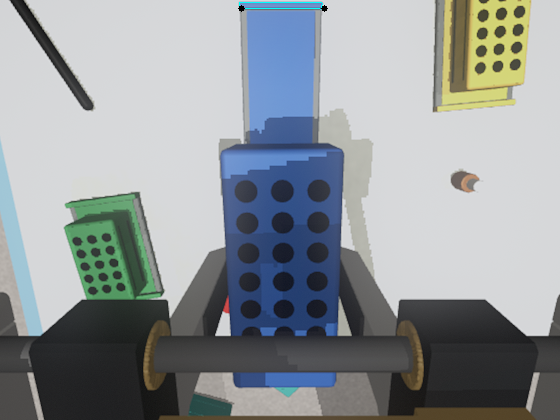

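Call:
send_rows --series '[[[0.025,0,0],0.012,0.3],[[0.06,-0.001,0],0.012,0.3],[[0.095,-0.002,0],0.012,0.3],[[0.109,-0.002,0.01],0.012,0.3],[[0.109,-0.002,0.035],0.012,0.3],[[0.109,-0.002,0.07],0.012,0.3],[[0.109,-0.002,0.105],0.012,0.3],[[0.109,-0.002,0.14],0.012,0.3],[[0.109,-0.002,0.165],0.012,0.3],[[0.109,-0.002,0.182],0.012,0.3],[[0.109,-0.002,0.19],0.012,0.3],[[0.109,-0.002,0.194],0.012,0.3],[[0.109,-0.002,0.194],0.012,0.3],[[0.109,-0.002,0.194],0.012,0.3]]'

```text
time_s: 40.45
tool_pos: [0.6433, 0.2097, 0.0272]
ee_rot: [[1.0, -0.017, 0.003], [-0.017, -1.0, 0.001], [0.003, -0.001, -1.0]]
ft_force: [-0.4, -0.4, -1.1]
grip_width: 0.0559
```

Call:
send_rows --series '[[[-0.001,0.001,0.002],0,0.3],[[-0.001,0.001,0.004],0,0.3],[[-0.001,0.001,0.0055],0,0.3],[[-0.001,0.001,0.0065],0,0.3],[[-0.001,0.001,0.0065],0,0.3]]'

```text
time_s: 40.95
tool_pos: [0.6413, 0.2086, 0.0207]
ee_rot: [[1.0, -0.017, 0.001], [-0.017, -1.0, 0.0], [0.001, -0.0, -1.0]]
ft_force: [-3.4, 0.2, 5.8]
grip_width: 0.0557
```

Call:
send_rows --series '[[[0,0,0],0,0.7],[[0,0,0],0,1],[[0,0,0],0,1],[[0,0,0],0,1],[[0,0,0],0,1],[[0,0,-0.02],0,1],[[0,0,-0.05],0,1],[[0,0,-0.1],0,1],[[0,0,-0.15],0,1],[[0,0,-0.2],0,1],[[-0.03,0,-0.2],0,1],[[-0.07,0,-0.2],0,1],[[-0.085,0,-0.2],0,1],[[-0.085,0,-0.2],0,1],[[-0.085,0,-0.2],0,1]]'

```text
time_s: 42.45
tool_pos: [0.5565, 0.21, 0.2193]
ee_rot: [[1.0, -0.017, 0.001], [-0.017, -1.0, 0.0], [0.001, -0.0, -1.0]]
ft_force: [-0.3, 0.4, -0.1]
grip_width: 0.0939
```

```bash
python3 - <<'E'
from h import *
check("blue",[.6432,.208,-.006])
print(fit("blue",.008,[.6432,.208,-.006],minS=60))
f=cv2.cvtColor(look("scene")[0],cv2.COLOR_RGB2BGR)
g=cv2.imread("pics/chk_blue.png")
a=cv2.resize(f[140:360,100:450],(636,400));b=cv2.resize(g[0:240,100:460],(300,200));
b=cv2.resize(g[0:280,80:480],(286,200))
o=np.zeros((600,640,3),np.uint8);o[:400,:636]=a;o[400:,:286]=b
cv2.imwrite("pics/final.png",o)
E
```

```text
tool [0.55693984 0.20992819 0.21914155]
20 wells mean [ 0.20608537 -0.27230039] range [-0.42681792  0.60986911] span [90.34435062 33.10709132]
dock+rack rect [644.2 208.5 165.   83.8] -0.008
(array([0.6532, 0.2103, 0.0027]), np.float64(0.777))
```

View pics/final.png

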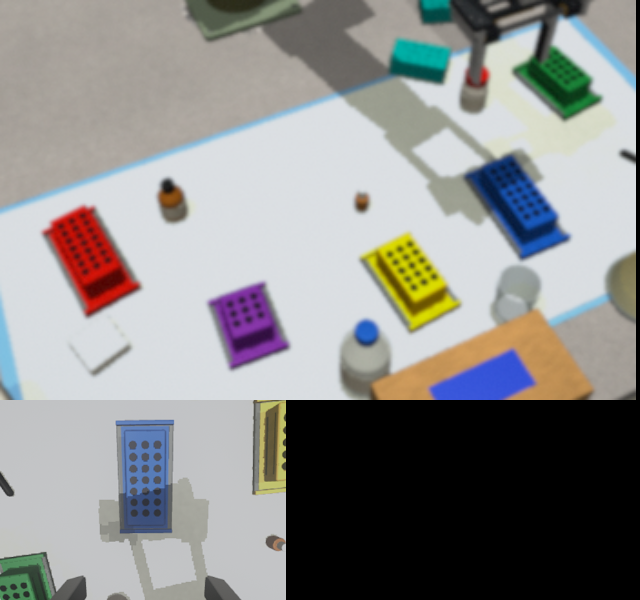

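All five racks stand on their own holders, well lined up. I'll hand in.

```bash
python3 -c "
from workcell import *
print(finish_job())"
```

```text
the job is handed in; nothing more can be done
None
```

I handed the job in at about 43 s of the 141 s allowed. All five racks are upright on the holders of their own colour. I took them off one at a time from the top: purple, green and red, then yellow and blue. Each was lowered until light contact (5–8 N) before release. I left the turquoise blocks alone, and the gripper ended up open and clear of everything.

**Position:** in close-up wrist-camera checks after placing, each rack was within about 1–1.5 mm of its holder's centre. Rack and holder yaw agreed within about 0.01 rad. I did not measure the placed racks' yaw separately in every case.

**Final look:** the last scene picture showed all five racks still in place and nothing knocked over.

**Checks that disagreed:**
- For the placed purple and blue racks, the automatic outline fit was poor (overlap about 0.77, off by up to 10 mm) because rack and holder share a colour. I relied on the well pattern and the lip edges instead.
- For the green, red and blue holders, the automatic colour detection was confused by the rack in the gripper. I used the visible end lip there.

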